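# Pack light-sensitive sample jars from the spring-flap bin

## Task

Push the bin's spring-closed blue flap open by its side crank and chock it open with the red prop block, stood upright on the little steel shelf behind its stop wall; then move every amber jar from the bin into the aluminium case, standing upright. After that shut the case lid and swing the brass hasp over its catch, and finally take the prop out so that the flap closes and stand the prop back upright in the middle of its green mat. Do not shift or knock over the flask, the reagent bottle or the beaker.

Things in the scene. Friction and masses are not known exactly. Their poses are not given: they have to be found in the camera images.
- bin: grey box 140 (x) x 202 (y) x 75 mm high, fixed, walls 6, floor 8 mm; origin under its centre, +x away from the robot to the flap's hinge, +y to the steel shelf (top z = 60, x = 18 to 128, y = 101 to 195 mm; stop wall on its near end x = 24 to 32 mm, top z = 88 mm). Inside, black ribs with tops at z = 22 mm leave two lanes for the jars, |y| = 15 to 73, x = -64 to 36 mm: grip jars above the ribs
- flap (a joint): blue flap over the bin, 202 mm wide, 140 mm long; 0 = shut (level), opens upward to 1.8 rad. Hinge along the bin's y at x = 70, z = 80 mm of the bin's frame. A spring shuts it (0.035 N m shut, 0.07 open, plus its 0.12 kg). Pushing the pin of its steel side crank away from the robot (bin +x) opens it. Propped, it stands at 1.45 to 1.7 rad
- crank_pin (a point): point on the crank pin's axis, over the middle of the shelf's width. Pin 10 mm thick, along the bin's y from y = 104 to 196 mm, 50 mm from the hinge axis, moving on an arc over it: flap shut, at x = 39, z = 119 mm of the bin's frame; flap at 1.5 rad, at x = 107, z = 113 mm
- prop_seat (a point): point on the shelf's top under the centre of the prop's foot when propping: near face on the stop wall, far face held by the pin, the prop's 70 mm depth along the bin's x (either way round). To set it: hold the foot about 93 mm above the bench, push the pin with the prop's far face till the prop's centre is 6 mm past this point, then lower
- prop_grip (a point): centre of the yellow head of the prop, 89 mm above its foot. The prop is a loose 0.6 kg block: red body 70 (x) x 40 (y) x 66 mm high, on it a yellow head 30 (x) x 24 (y) x 46 mm high, 112 mm in all; z up along it. It starts upright on the mat
- mat: green mat, 110 (x) x 100 (y) x 3 mm thick, fixed to the bench; origin at the centre of its underside. The prop's home
- jar1_mid (a point): centre, half-way up, of a squat amber sample jar with a white cap: 38 mm diameter, 40 mm high, 70 g, z up; it may be absent
- jar2_mid (a point): centre, half-way up, of a squat amber sample jar with a white cap: 38 mm diameter, 40 mm high, 70 g, z up; it may be absent
- jar3_mid (a point): centre, half-way up, of a squat amber sample jar with a white cap: 38 mm diameter, 40 mm high, 70 g, z up; it may be absent
- jar4_mid (a point): centre, half-way up, of a squat amber sample jar with a white cap: 38 mm diameter, 40 mm high, 70 g, z up; it may be absent
- case: open aluminium case fixed to the bench, 130 (x) x 200 (y) x 60 mm high, walls and floor 5 mm thick; origin at the centre of its underside, +x points away from the robot to the lid's hinge. No dividers inside
- case_lid (a joint): angle of the case lid, 0 = shut (level on the case), growing as it opens up and away from the robot, to 1.9 rad. Starts at 1.6 to 1.75 (about upright). A stiff hinge: it stays where it is left (0.16 N m)
- case_hinge (a point): centre of the lid's hinge axis (along the case's y), at x = 65, z = 64 mm in the case's frame. The lid is a plate 130 x 200 x 8 mm; its top when shut is 68 mm above the bench; it carries the catch, a brass staple 16 mm wide that stands 14 mm up from the lid, 31 mm from its free edge, in the middle
- lid_edge (a point): middle of the lid's free edge, 130 mm from its hinge
- hasp (a joint): angle of the brass hasp, 0 = swung over, flat on the shut lid with the catch through its slot; it grows as the hasp swings up and towards the robot, to 2.8 rad. Starts at 2.3 to 2.6, leaning out from the case's front. It stays where it is left (stiffness of the hinge 0.03 N m)
- hasp_hinge (a point): centre of the hasp's hinge axis (along the case's y), in the middle of the case's front, at x = -69, z = 71 mm in the case's frame
- hasp_tip (a point): middle of the hasp's free end, 70 mm from its hinge. The hasp is a plate 44 mm wide, 4 mm thick, with a slot from 22 to 44 mm from its hinge and solid beyond
- flask: glass conical flask, 76 mm across, 122 mm high, origin under its centre; leave alone
- reagent: brown reagent bottle, 72 mm across, 170 mm high, origin under its centre; leave alone
- beaker: white beaker, 60 mm across, 70 mm high, origin under its centre; leave alone

How it is judged:
By the outcome, as a careful person would: the job done as asked, in the order asked, and still so for the second after the job is handed in, with the robot touching nothing.
Of jar1, jar2, jar3, jar4 only 2 to 4 are there at a start; the rules pass over those that are not, and their reading is None.
At some moment in a run one of jar1, jar2, jar3, jar4 may be knocked a few centimetres aside while the robot is not near it.
It also fails if it takes over 210 s, if anything falls off the work surface, if the arm or the gripper's body presses on something with over 40 N, if the wrist force passes 120 N, or if a joint passes its speed limit or range.

## Robot

A 7-joint arm with a two-finger parallel gripper is mounted at the origin on the work surface. World frame = base frame: x ahead of the robot, y to its left, z up, the work surface at z = 0. Lengths are in m, angles in rad, forces in N, time in s.
With the tool pointing down it reaches from about 0.35 to 0.9 m from the base axis. Payload 8.1 kg.
Tool frame: the origin (TCP) lies midway between the tips of the shut fingers; the grasp point (between the pads) lies 19 mm behind it; x points along the fingers, y is the direction in which the jaws open and shut, and the axes are right-handed (so a half turn about x gives the same grasp; the last joint's range is limited). The gripper opens to 85 mm and grips with 20 to 120 N. Pads are 22 mm wide; open, the fingers measure 114 mm over their backs; the gripper's body (76 mm by 85 mm) begins 54 mm behind the grasp point. The pads swing forward as they close: fully open they stand 13 mm farther back than shut.
Start: joints at [1.144, 0.434, 0.025, 1.573, -0.012, 1.134, -0.075], TCP at [0.199, -0.593, 0.231] pointing down, gripper open.
Joint ranges: [-2.62, 2.62], [-0.44, 2.09], [-1.27, 1.32], [0.08, 2.57], [-1.32, 4.46], [0.12, 2], [-2.74, 2.74]. Speed limits (rad/s): [2.22, 2.22, 3.01, 3.01, 3.14, 3.14, 3.14].

## Interface

Orientations are given as [roll, pitch, yaw] about the fixed x, y, z axes, in that order (R = Rz(yaw) Ry(pitch) Rx(roll)).
In Python, from station import bot, jaws, observe, imaging, models gives the robot as it stands. The module is installed in compiled form; this text tells all that it offers. Calls block until the motion is done:
- bot.move_ptp(position, orientation): joint-space move of the TCP to a pose.
- bot.servo_line(position, vel=0.15, attitude=None, guard=None): straight line of the TCP; attitude=None keeps the orientation; vel is the mean speed in m/s. With guard (N) it stops when the force on the tool has changed by that much, and returns True; else False.
- bot.set_joints(angles): joint-space move.
- jaws.gripper_open() and jaws.grab(): open the fingers fully, or close them until they stop; the grip force is fixed at half the most.
- bot.pause(seconds).
- bot.ik(position, orientation): joint angles nearest the present ones, or None.
- observe(): the state.
- imaging.grab_frame(name): name is "scene" or "top" or "wrist"; returns a dict with "color" (400x640x3 uint8, red, green, blue), "z_map" (400x640 float32, m along the optical axis (not along the pixel's ray), 0 where there is no reading), "fx", "fy", "cx", "cy" (pixels), "xyz" and "attitude" of the camera in the world. Camera axes: x right, y down, z forward; pixel columns grow to the right and rows downward; lengths in m; the calibration is good to about 2 mm. A picture is of the moment at which its call begins.
A pose or a line that the arm cannot do raises bot.PlanningError and nothing moves.
- bot.sign_off(): hands the job in, once; it reports no verdict.
Trained networks look in a picture, given as the dict that the camera call returned (one of the last four; its "shot" number tells which), for a name from the list of things; names that differ only in an ending like _2 or _b are one class to them, and where a whole thing is asked for, a point or a joint stands for the part that bears it (a point fixed in the world has none). Each returns a list of dicts, best first, with "confidence" (0 to 1); they miss things now and then, are a little off and sometimes report something else, mostly with a low value. They report only what shows in the picture. A call takes as long as a camera call.
- models.spot_in(label, picture): "xyz" ([x, y, z] in m, in world coordinates, good to about 4 mm: the middle of the surface that is visible of it).
- models.silhouettes(label, picture): "region" (400x640 bool, what is visible of it).
- models.place_of(label, picture): "xyz" ([x, y, z] in m, in world coordinates, good to about 4 mm: a listed point, or the origin of a listed thing).
The state is a dict: "t": time; "joint_positions": joint angles; "dq": joint speeds; "joint_torque": joint torques, N m; "position": TCP position; "tool_rot": TCP orientation; "wrist_force": force on the tool from outside, world axes, zero at the start; "moment": the same for the moment, N m; "grip_width": finger opening in m.
Only numpy, scipy, OpenCV 4.12 (cv2) and the standard library are available. Lean on these libraries where they do the work, as an engineer would, in place of code of your own. Each camera call takes 0.05 s, during which the arm holds its last target. There are 200 camera calls.

## Working session

There is one attempt and no reset: what is moved stays moved. The work goes in short steps, each a Python script; the robot and the scene stay as the last script left them, time stands still between calls to the robot, and variables do not carry over. Pictures are saved under pics/ and viewed, about 12 in all and at most 16, crops included, and the job is handed in when it is done.

```bash
mkdir -p pics; ls; cat > h.py <<'E'
import numpy as np, cv2
from station import bot, jaws, observe, imaging, models
def shot(cam,fn=None):
    p=imaging.grab_frame(cam)
    if fn: cv2.imwrite('pics/'+fn,p['color'][:,:,::-1])
    return p
def st():
    s=observe(); print('t',round(s['t'],1),'pos',np.round(s['position'],4),'rot',np.round(s['tool_rot'],3),'F',np.round(s['wrist_force'],1),'w',round(s['grip_width'],4)); return s
E
python3 - <<'E'
from h import *
st()
P={c:shot(c,c+'0.png') for c in('scene','top')}
for c,p in P.items(): print(c,np.round(p['xyz'],3),np.round(p['attitude'],3),p['fx'])
for n in 'bin crank_pin prop_seat prop_grip mat jar1_mid case case_hinge lid_edge hasp_hinge hasp_tip flask reagent beaker'.split():
    for c,p in P.items():
        print(n,c,[(np.round(d['xyz'],3).tolist(),round(d['confidence'],2)) for d in models.place_of(n,p)][:3])
cv2.imwrite('pics/both0.png',cv2.resize(np.vstack([P['scene']['color'],P['top']['color']])[:,:,::-1],(480,600)))
st()
E
```

```text
pics
t 0.0 pos [ 0.1986 -0.592   0.2305] rot [-1.483  1.569  1.983] F [ 0.6  0.1 -0.3] w 0.0853
scene [0.9   0.676 0.845] [-2.417 -0.005  2.64 ] 404.20864459629956
top [0.372 0.063 1.171] [-2.963  0.013 -1.558] 438.57648180364953
bin scene [([0.532, 0.167, -0.002], 0.86)]
bin top [([0.529, 0.168, 0.001], 0.62), ([0.645, -0.262, 0.197], 0.48)]
crank_pin scene [([0.577, 0.331, 0.117], 0.56), ([0.605, 0.326, 0.06], 0.51)]
crank_pin top [([0.582, 0.328, 0.119], 0.82), ([0.729, -0.042, 0.0], 0.74), ([0.626, -0.266, 0.065], 0.18)]
prop_seat scene [([0.606, 0.327, 0.06], 0.94), ([0.734, -0.044, -0.001], 0.18)]
prop_seat top [([0.613, 0.324, 0.06], 0.62)]
prop_grip scene [([0.545, -0.069, 0.092], 0.61)]
prop_grip top [([0.544, -0.067, 0.088], 0.93)]
mat scene [([0.543, -0.056, 0.002], 0.88)]
mat top [([0.546, -0.059, 0.001], 0.94)]
jar1_mid scene []
jar1_mid top [([0.544, -0.066, 0.088], 0.26)]
case scene [([0.564, -0.262, -0.002], 0.91)]
case top [([0.561, -0.263, -0.004], 0.81)]
case_hinge scene [([0.63, -0.265, 0.064], 0.9)]
case_hinge top [([0.628, -0.265, 0.066], 0.58)]
lid_edge scene [([0.64, -0.263, 0.197], 0.6), ([0.546, -0.072, 0.095], 0.43)]
lid_edge top [([0.648, -0.264, 0.196], 0.91)]
hasp_hinge scene [([0.498, -0.26, 0.07], 0.64)]
hasp_hinge top [([0.494, -0.262, 0.073], 0.77), ([0.611, 0.325, 0.059], 0.7)]
hasp_tip scene [([0.642, -0.268, 0.193], 0.73), ([0.439, -0.256, 0.118], 0.59), ([0.543, -0.073, 0.093], 0.33)]
hasp_tip top [([0.439, -0.257, 0.115], 0.92)]
flask scene [([0.731, -0.044, 0.0], 0.75)]
flask top [([0.728, -0.045, -0.004], 0.93), ([0.581, 0.327, 0.119], 0.25)]
reagent scene [([0.77, 0.075, -0.003], 0.61)]
reagent top [([0.77, 0.08, -0.005], 0.55)]
beaker scene [([0.386, 0.374, 0.0], 0.94)]
beaker top [([0.384, 0.371, 0.001], 0.97)]
t 1.5 pos [ 0.1988 -0.5926  0.2313] rot [ 1.378  1.571 -1.44 ] F [ 0.3  0.5 -0.7] w 0.0856
```

View pics/both0.png

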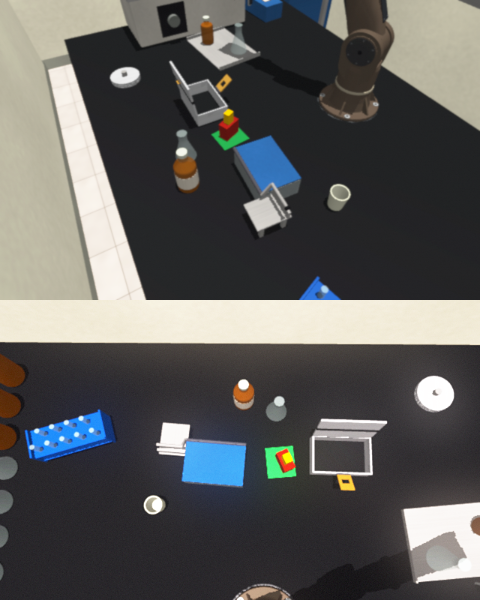

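```bash
python3 - <<'E'
from h import *
# yaws by min-area rect of masks in top view
p=shot('top')
from scipy.spatial.transform import Rotation as R
def pts(p,m):
    v,u=np.nonzero(m&(p['z_map']>0)); z=p['z_map'][v,u]
    c=np.stack([(u-p['cx'])/p['fx']*z,(v-p['cy'])/p['fy']*z,z],1)
    return c@R.from_euler('xyz',p['attitude']).as_matrix().T+p['xyz']
for n,zr in (('mat',(0,.01)),('prop_grip',(.06,.072)),('prop_grip',(.105,.12)),('bin',(.07,.09)),('flap',(.07,.1)),('prop_seat',(.05,.07)),('case',(.05,.064)),('crank_pin',(.1,.13))):
    for d in models.silhouettes(n,p)[:1]:
        q=pts(p,d['region']); s=q[(q[:,2]>zr[0])&(q[:,2]<zr[1])]
        if len(s)>10:
            r=cv2.minAreaRect((s[:,:2]*1000).astype(np.float32)); print(n,zr,round(d['confidence'],2),len(s),np.round(r[0]),np.round(r[1]),round(r[2],1),'zmed',s[:,2].mean().round(3))
        else: print(n,len(q),len(s))
E
```

```text
mat (0, 0.01) 0.68 859 [542. -58.] [111. 100.] 5.2 zmed 0.004
prop_grip (0.06, 0.072) 0.74 255 [540. -70.] [70. 40.] 24.1 zmed 0.069
prop_grip (0.105, 0.12) 0.74 130 [540. -70.] [30. 25.] 23.4 zmed 0.115
bin (0.07, 0.09) 0.98 4722 [532. 217.] [294. 146.] 85.9 zmed 0.083
flap (0.07, 0.1) 0.92 4184 [527. 175.] [208. 142.] 85.9 zmed 0.082
prop_seat (0.05, 0.07) 0.84 1191 [558. 217.] [297. 198.] 85.8 zmed 0.06
case (0.05, 0.064) 0.84 582 [ 560. -262.] [202. 129.] 88.5 zmed 0.058
crank_pin (0.1, 0.13) 0.93 186 [576. 316.] [26. 95.] 6.1 zmed 0.122
```

The pictures show the flap shut with the shelf to its left, the prop on the mat turned by about 24°, and the case open with its hasp leaning out. I'll refine the shelf position and move to the prop in the same step.

```bash
cat >> h.py <<'E'
from scipy.spatial.transform import Rotation as R
def pts(p,m=None):
    m=np.ones(p['z_map'].shape,bool) if m is None else m
    v,u=np.nonzero(m&(p['z_map']>0)); z=p['z_map'][v,u]
    c=np.stack([(u-p['cx'])/p['fx']*z,(v-p['cy'])/p['fy']*z,z],1)
    return c@R.from_euler('xyz',p['attitude']).as_matrix().T+p['xyz']
def rect(q,x,y,z,lab=''):
    s=q[(q[:,0]>x[0])&(q[:,0]<x[1])&(q[:,1]>y[0])&(q[:,1]<y[1])&(q[:,2]>z[0])&(q[:,2]<z[1])]
    if len(s)<8: print(lab,'few',len(s)); return
    r=cv2.minAreaRect((s[:,:2]*1000).astype(np.float32)); print(lab,len(s),np.round(r[0]),np.round(r[1]),round(r[2],1),'z',np.median(s[:,2]).round(4)); return r
def down(jaw_deg):   # tool down, jaws along this world direction, kept near the arm's radial direction
    a=(jaw_deg+90)%180-90
    return [0,np.pi/2,np.radians(a-90)]
E
python3 - <<'E'
from h import *
for c in('top','scene'):
    q=pts(shot(c))
    rect(q,(.4,.75),(.285,.45),(.054,.066),c+' shelf')
    rect(q,(.4,.75),(.285,.45),(.112,.135),c+' pin')
    rect(q,(.4,.75),(.285,.45),(.08,.096),c+' stopwall')
    rect(q,(.4,.75),(.0,.26),(.076,.09),c+' flap')
o=down(23.7)
bot.move_ptp([.45,-.25,.35],o); print(np.round(observe()['joint_positions'],2))
bot.move_ptp([.541,-.069,.25],o); st(); print(np.round(observe()['joint_positions'],2))
p=shot('wrist','w1.png'); q=pts(p)
rect(q,(.48,.6),(-.13,-.01),(.1,.125),'head'); rect(q,(.48,.6),(-.13,-.01),(.06,.075),'body')
print([(np.round(d['xyz'],3).tolist(),round(d['confidence'],2)) for d in models.place_of('prop_grip',p)])
E
```

```text
top shelf 958 [530. 331.] [ 84. 271.] 82.8 z 0.0601
top pin 141 [577. 325.] [79. 15.] 87.8 z 0.1237
top stopwall 113 [564. 324.] [77.  9.] 86.3 z 0.088
top flap 4363 [606. 159.] [198. 308.] 83.8 z 0.0826
scene shelf 1473 [531. 334.] [ 84. 277.] 81.5 z 0.0596
scene pin 184 [579. 325.] [79. 15.] 87.6 z 0.1229
scene stopwall 63 [568. 325.] [76.  9.] 88.8 z 0.0849
scene flap 3618 [603. 161.] [196. 298.] 87.0 z 0.0823
[ 0.79  0.22 -0.48  1.61  0.1   1.34  0.71]
t 4.6 pos [ 0.541  -0.071   0.2502] rot [-0.479  1.57  -1.639] F [-0.9  0.   0.2] w 0.0855
[ 0.47  0.35 -0.58  1.7   0.21  1.15  0.24]
head 761 [543. -69.] [30. 24.] 24.2 z 0.1131
body 1355 [543. -69.] [70. 40.] 23.6 z 0.0673
[([0.541, -0.068, 0.088], 0.73), ([0.766, 0.076, 0.004], 0.69)]
```

```bash
cat >> h.py <<'E'
B=np.array([.5297,.172]); BY=np.radians(-3.5)
def bw(x,y,z): # bin frame mm -> world m
    c,s=np.cos(BY),np.sin(BY); return [B[0]+(c*x-s*y)/1000,B[1]+(s*x+c*y)/1000,z/1000]
E
python3 - <<'E'
from h import *
o=down(23.9)
bot.move_ptp([.5425,-.069,.16],o)
bot.servo_line([.5425,-.069,.076],vel=.08)
jaws.grab(); st()
bot.servo_line([.5425,-.069,.3],vel=.15)
ob=down(-3.5)
bot.move_ptp(bw(-35,156,300),ob)
bot.servo_line(bw(-35,156,93+73),vel=.12); s=st()
p=shot('scene','s1.png'); q=pts(p)
a=bw(-35,156,0)
rect(q,(a[0]-.08,a[0]+.08),(a[1]-.06,a[1]+.06),(.193,.225),'head')
cv2.imwrite('pics/s1c.png',cv2.resize(p['color'][150:350,270:510,::-1],(720,600)))
E
```

```text
t 6.9 pos [ 0.5424 -0.0691  0.0762] rot [-0.715  1.571 -1.868] F [-1.7 -0.4  3.2] w 0.0295
t 11.3 pos [0.5047 0.3303 0.1669] rot [2.326 1.569 0.694] F [ 0.6  0.2 -5.1] w 0.0292
head 341 [503. 333.] [26. 99.] 83.3 z 0.2115
```

View pics/s1c.png

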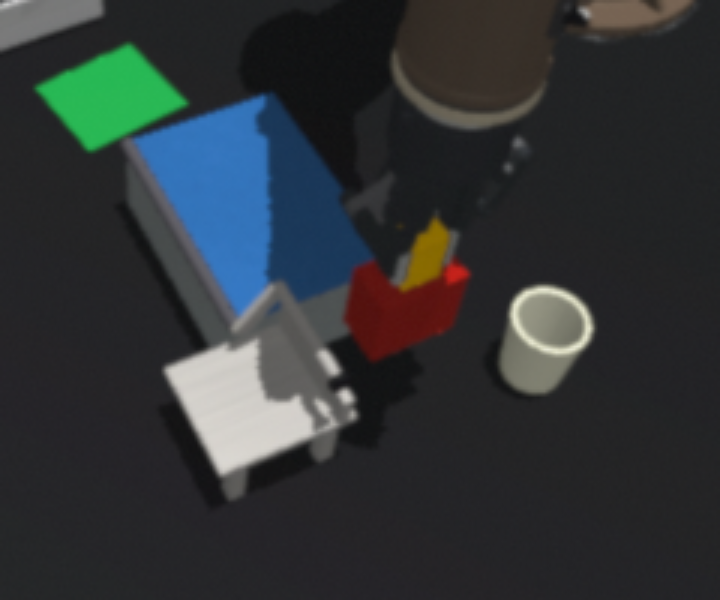

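The crop shows the prop held upright and square in front of the pin and stop wall (crop pixels about (410,310)), clear of the beaker. Next I push the pin.

```bash
python3 - <<'E'
from h import *
bot.servo_line(bw(73,156,166),vel=.06); st()
g=bot.servo_line(bw(73,156,60+73-2),vel=.04,guard=8); print(g); s=st()
p=shot('scene'); cv2.imwrite('pics/s2c.png',cv2.resize(p['color'][130:330,270:510,::-1],(600,500)))
E
```

```text
t 13.3 pos [0.611  0.3233 0.1656] rot [-1.212  1.569 -2.843] F [-4.8  1.  -9.4] w 0.0296
True
t 14.0 pos [0.6116 0.323  0.1331] rot [-0.977  1.569 -2.609] F [-1.6 -0.5  5.8] w 0.029
```

View pics/s2c.png

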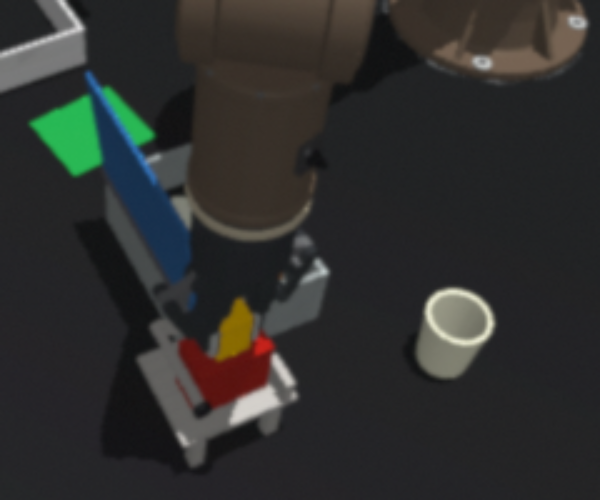

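The prop is seated on the shelf between the wall and the pin, and the flap is up. I'll release it and look into the bin.

```bash
python3 - <<'E'
from h import *
s=observe()['position']
jaws.gripper_open()
bot.servo_line([s[0],s[1],.30],vel=.12)
bot.move_ptp(bw(-80,20,330),down(-3.5)); st()
P={'top':shot('top'),'wrist':shot('wrist')}
for c,p in P.items():
    print(c,[(np.round(d['xyz'],3).tolist(),round(d['confidence'],2)) for d in models.place_of('jar1_mid',p)])
print([(np.round(d['xyz'],3).tolist(),round(d['confidence'],2)) for d in models.place_of('crank_pin',P['top'])])
cv2.imwrite('pics/a3.png',np.vstack([cv2.resize(P['top']['color'][140:300,180:400,::-1],(440,320)),cv2.resize(P['wrist']['color'][:,:,::-1],(440,275))]))
E
```

```text
t 17.1 pos [0.4521 0.1972 0.3302] rot [2.296 1.57  0.663] F [-0.3 -0.2  0.8] w 0.0852
top []
wrist []
[([0.535, 0.127, 0.029], 0.45)]
```

View pics/a3.png

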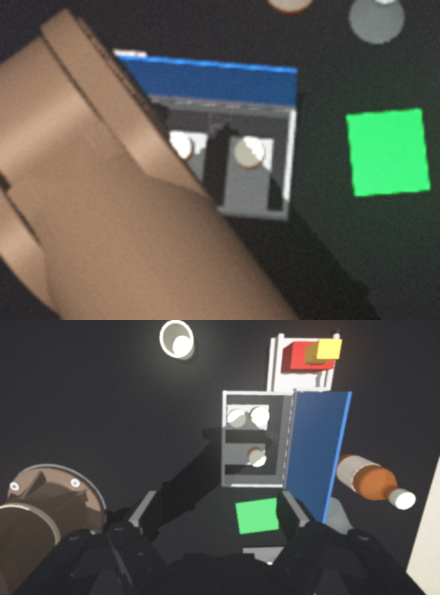

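The prop holds the flap open. The bin shows three jars: two in the +y lane and one in the -y lane. I'll locate their caps by depth.

```bash
cat >> h.py <<'E'
def jars(p,cx,cy,yaw,hx,hy,z):
    """cap centres (frame mm) of jars: points at cap height inside the box"""
    q=pts(p); c,s=np.cos(yaw),np.sin(yaw); d=(q[:,:2]-[cx,cy])*1000
    l=np.stack([c*d[:,0]+s*d[:,1],-s*d[:,0]+c*d[:,1],q[:,2]*1000],1)
    l=l[(abs(l[:,0])<hx)&(abs(l[:,1])<hy)&(l[:,2]>z[0])&(l[:,2]<z[1])]
    g=np.zeros((2*hx//2,2*hy//2),np.uint8); g[((l[:,0]+hx)//2).astype(int).clip(0,hx-1),((l[:,1]+hy)//2).astype(int).clip(0,hy-1)]=1
    g=cv2.morphologyEx(g,cv2.MORPH_CLOSE,np.ones((3,3)))
    n,lab,stt,cen=cv2.connectedComponentsWithStats(g)
    return [(np.round([ (stt[i,1]+stt[i,3]/2)*2-hx,(stt[i,0]+stt[i,2]/2)*2-hy],1).tolist(),(int(stt[i,3])*2,int(stt[i,2])*2),int(stt[i,4])) for i in range(1,n) if stt[i,4]>25]
E
python3 - <<'E'
from h import *
p=shot('wrist'); print(jars(p,*B,BY,62,92,(36,60)))
bot.move_ptp(bw(-50,-10,300),down(-3.5))
p=shot('wrist','w4.png'); print(jars(p,*B,BY,62,92,(36,60)))
q=pts(p); m=(abs(q[:,0]-B[0])<.06)&(abs(q[:,1]-B[1])<.09); print(np.histogram(q[m,2],np.arange(0,.1,.006)))
E
```

```text
[([-39.0, 45.0], (38, 38), 289), ([9.0, -43.0], (38, 38), 287), ([9.0, 51.0], (38, 38), 290)]
[([-39.0, 46.0], (38, 40), 291), ([9.0, -43.0], (38, 38), 291), ([9.0, 50.0], (38, 40), 292)]
(array([1037, 1970,  206, 5000,   54,   63,   65, 1835,   57,   39,   50,
         39,   43,   55,    1,    0]), array([0.   , 0.006, 0.012, 0.018, 0.024, 0.03 , 0.036, 0.042, 0.048,
       0.054, 0.06 , 0.066, 0.072, 0.078, 0.084, 0.09 , 0.096]))
```

View pics/w4.png

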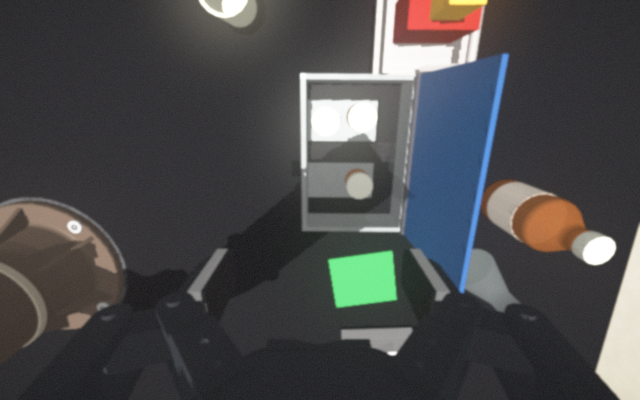

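```bash
cat >> h.py <<'E'
C=np.array([.562,-.2625]); CY=np.radians(-1.5)
def cw(x,y,z):
    c,s=np.cos(CY),np.sin(CY); return [C[0]+(c*x-s*y)/1000,C[1]+(s*x+c*y)/1000,z/1000]
ob,oc=down(86.5-180),down(88.5-180)
def pick(x,y):
    bot.move_ptp(bw(x,y,190),ob); bot.servo_line(bw(x,y,110),vel=.15)
    hit=bot.servo_line(bw(x,y,25),vel=.08,guard=10); 
    if hit: print('HIT'); st()
    jaws.grab(); s=st()
    bot.servo_line(bw(x,y,240),vel=.15); print('w after lift',observe()['grip_width'])
def place(x,y):
    bot.move_ptp(cw(x,y,220),oc); bot.servo_line(cw(x,y,110),vel=.15)
    hit=bot.servo_line(cw(x,y,23),vel=.06,guard=8); print('placed',hit); st()
    jaws.gripper_open(); bot.servo_line(cw(x,y,220),vel=.15)
def seejars(x=-50,y=-10):
    bot.move_ptp(bw(x,y,300),down(-3.5)); r=jars(shot('wrist'),*B,BY,62,92,(36,60)); print(r); return r
E
python3 - <<'E'
from h import *
for p,o in ((bw(9,-35,25),ob),(bw(-39,35,25),ob),(cw(12,37,23),oc),(cw(-34,0,23),oc)):
    print(bot.ik(p,o) is not None, np.round(bot.ik(p,o),2))
    
E
```

```text
True [ 0.19  0.72 -0.78  1.9   0.69  0.81  0.55]
True [ 0.05  0.7  -0.78  1.95  0.69  0.79  0.38]
True [ 0.75  0.77 -0.71  1.74  0.63  0.87  1.3 ]
True [ 0.83  0.73 -0.69  1.82  0.62  0.82  1.38]
```

```bash
python3 - <<'E'
from h import *
pick(9,-35); place(12,37)
r=seejars()
p=shot('top'); print('case',jars(p,*C,CY,60,94,(36,55)))
E
```

```text
t 21.4 pos [0.5368 0.1364 0.0255] rot [-0.303  1.57  -0.364] F [-0.3 -1.7  5.2] w 0.0363
w after lift 0.03597429267170925
placed False
t 26.9 pos [ 0.5752 -0.2259  0.0234] rot [-0.295  1.57  -0.322] F [ 0.3  0.2 -0.1] w 0.0362
[([-7.0, 42.0], (74, 56), 591)]
case [([7.0, -93.0], (74, 2), 37), ([9.0, 38.0], (38, 40), 281), ([55.0, 0.0], (10, 188), 100)]
```

One jar was knocked aside, as the task warned, and the two now touch. I'll work out which is where before picking.

```bash
cat >> h.py <<'E'
def circles(p,cx,cy,yaw,hx,hy,z,n):
    q=pts(p); c,s=np.cos(yaw),np.sin(yaw); d=(q[:,:2]-[cx,cy])*1000
    l=np.stack([c*d[:,0]+s*d[:,1],-s*d[:,0]+c*d[:,1],q[:,2]*1000],1)
    l=l[(abs(l[:,0])<hx)&(abs(l[:,1])<hy)&(l[:,2]>z[0])&(l[:,2]<z[1])][:,:2]
    from scipy.cluster.vq import kmeans2
    m,k=kmeans2(l,n,seed=1,minit='++')
    return [(np.round(m[i]).tolist(),np.round(np.ptp(l[k==i],0)).tolist()) for i in range(n)]
E
python3 - <<'E'
from h import *
p=shot('wrist'); print(circles(p,*B,BY,62,92,(42,56),2))
cv2.imwrite('pics/w5.png',cv2.resize(p['color'][50:250,270:510,::-1],(480,400)))
E
```

```text
[([-24.0, 35.0], [37.0, 37.0]), ([10.0, 51.0], [37.0, 37.0])]
```

View pics/w5.png

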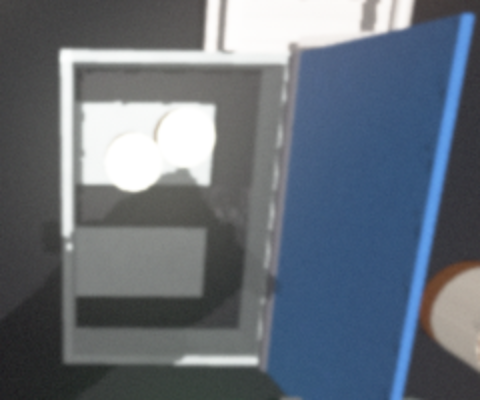

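Both jars are upright in the far lane (crop pixels (133,160) and (186,137)), which matches (-24,35) and (10,51). I'll take the near one first.

```bash
python3 - <<'E'
from h import *
pick(-25,35); place(-34,0)
r=seejars()
p=shot('top'); print('case',jars(p,*C,CY,50,88,(36,55)))
x=[j for j in r if 30<j[1][0]<44]
if len(x)==1 and abs(x[0][0][0]-10)<8:
    pick(x[0][0][0],35); place(12,-37)
    bot.move_ptp([.45,0,.35],oc)
    p=shot('top','t6.png'); print('case',jars(p,*C,CY,50,88,(36,55)),'bin',jars(p,*B,BY,58,92,(36,55)))
    cv2.imwrite('pics/t6c.png',cv2.resize(p['color'][120:320,180:540,::-1],(720,400)))
E
```

```text
t 34.4 pos [0.5071 0.2085 0.0255] rot [-0.15   1.57  -0.211] F [-1.1 -1.2  5.9] w 0.0359
w after lift 0.036079338505705064
placed False
t 40.2 pos [ 0.5283 -0.2617  0.0234] rot [-0.45   1.57  -0.476] F [0.6 0.6 0.3] w 0.0364
[([10.0, 51.0], (40, 38), 295)]
case [([-34.0, 1.0], (32, 38), 256), ([9.0, 37.0], (38, 38), 285)]
t 47.7 pos [0.5424 0.2066 0.0257] rot [0.348 1.569 0.287] F [-0.9 -1.1  6.1] w 0.0359
w after lift 0.03618220843166148
placed False
t 53.6 pos [ 0.5733 -0.2999  0.0234] rot [-0.377  1.57  -0.404] F [ 0.2 -0.1 -0.4] w 0.0363
case [([9.0, -35.0], (38, 38), 273)] bin []
```

View pics/t6c.png

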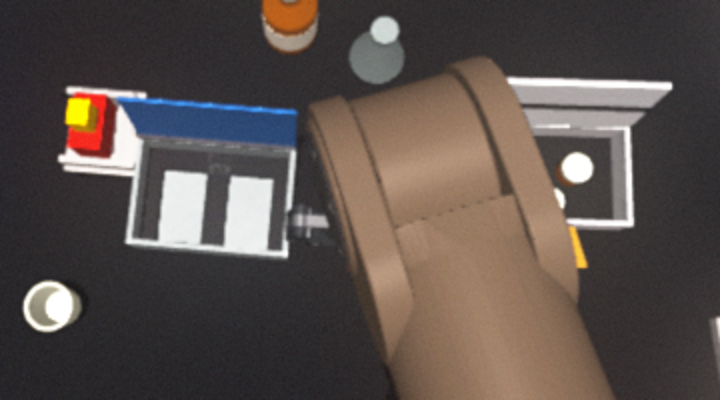

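The bin is empty and all three jars stand in the case. Now the lid.

```bash
python3 - <<'E'
from h import *
jaws.grab()
y=-55
bot.move_ptp(cw(20,y,320),oc); bot.move_ptp(cw(125,y,320),oc)
p=shot('top'); print('case',jars(p,*C,CY,50,88,(36,55)))
bot.servo_line(cw(125,y,155),vel=.15)
r=95
for t in np.arange(1.75,.1,-.15):
    off=4+11*np.sin(t); x=65-r*np.cos(t)+off*np.sin(t); z=64+r*np.sin(t)+off*np.cos(t)
    if bot.servo_line(cw(x,y,z),vel=.12,guard=25): print('guard',t); st(); break
st()
print(bot.servo_line(cw(65-r,y,66),vel=.03,guard=8)); s=st()
bot.servo_line([s['position'][0],s['position'][1],.25],vel=.2)
bot.move_ptp([.40,-.05,.35],oc)
for c in('top','scene'):
    p=shot(c,c+'7.png'); print([(np.round(d['xyz'],3).tolist(),round(d['confidence'],2)) for n in('hasp_hinge','hasp_tip','lid_edge') for d in models.place_of(n,p)[:2]])
    rect(pts(p),(.49,.64),(-.36,-.165),(.055,.075),'lid')
cv2.imwrite('pics/s7c.png',cv2.resize(p['color'][50:190,200:400,::-1],(600,420)))
E
```

```text
case [([-34.0, 1.0], (32, 38), 248), ([9.0, -36.0], (38, 40), 276), ([9.0, 37.0], (38, 38), 283)]
t 64.0 pos [ 0.5348 -0.3168  0.0938] rot [2.829 1.57  2.803] F [0.1 0.5 0.1] w -0.0003
True
t 64.8 pos [ 0.5309 -0.3167  0.0681] rot [-2.978  1.571 -3.004] F [-1.  -0.2  6.2] w 0.0001
[([0.728, -0.047, -0.002], 0.66)]
lid 2084 [ 580. -262.] [198.  93.] 88.3 z 0.0682
[([0.494, -0.261, 0.069], 0.95), ([0.631, -0.264, 0.065], 0.57), ([0.442, -0.258, 0.119], 0.75), ([0.496, -0.265, 0.064], 0.83), ([0.562, -0.26, -0.002], 0.29)]
lid 1798 [ 560. -262.] [195. 139.] 89.7 z 0.068
```

View pics/s7c.png

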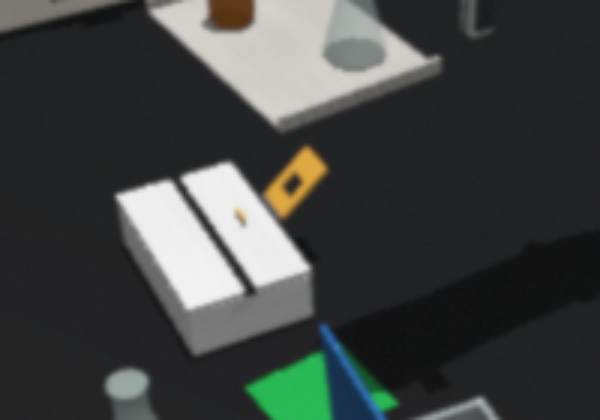

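The lid lies level: its top is at 68 mm, with the catch at crop (240,215) and the hasp leaning out. Now the hasp.

```bash
python3 - <<'E'
from h import *
hx,hz,y=-69,71,0
bot.move_ptp(cw(hx-100,y,250),oc); bot.servo_line(cw(hx-100,y,95),vel=.15)
for t in list(np.arange(2.45,1.6,-.14)):
    bot.servo_line(cw(hx+70*np.cos(t)-12,y,hz+70*np.sin(t)-22),vel=.1,guard=20) and print('guard',t)
for t in np.arange(1.55,.15,-.14):
    off=2+11*np.sin(t); 
    if bot.servo_line(cw(hx+58*np.cos(t)-off*np.sin(t),y,hz+58*np.sin(t)+off*np.cos(t)),vel=.1,guard=20): print('guard',t); st(); break
st()
print(bot.servo_line(cw(hx+58,y,70),vel=.03,guard=8)); s=st()
bot.servo_line([s['position'][0],s['position'][1],.25],vel=.2)
bot.move_ptp([.42,0.05,.35],oc)
for c in('top','scene'):
    p=shot(c,c+'8.png'); print([(np.round(d['xyz'],3).tolist(),round(d['confidence'],2)) for n in('hasp_tip','prop_grip','flask') for d in models.place_of(n,p)[:2]])
q=pts(p); rect(q,(.48,.64),(-.36,-.165),(.0705,.08),'hasp top')
cv2.imwrite('pics/s8c.png',cv2.resize(p['color'][80:300,200:480,::-1],(760,597)))
E
```

```text
t 74.1 pos [ 0.5469 -0.262   0.0918] rot [2.645 1.57  2.619] F [-0.2  0.2  0.6] w -0.0001
True
t 74.8 pos [ 0.5502 -0.2623  0.0728] rot [-2.749  1.57  -2.775] F [-3.7  0.4 10.9] w 0.0002
[([0.563, -0.264, 0.074], 0.81), ([0.613, 0.324, 0.144], 0.6), ([0.729, -0.048, -0.001], 0.57)]
[([0.564, -0.263, 0.072], 0.67), ([0.615, 0.322, 0.147], 0.63), ([0.732, -0.047, -0.0], 0.89)]
hasp top 270 [ 558. -265.] [135. 182.] 1.3 z 0.0726
```

View pics/s8c.png

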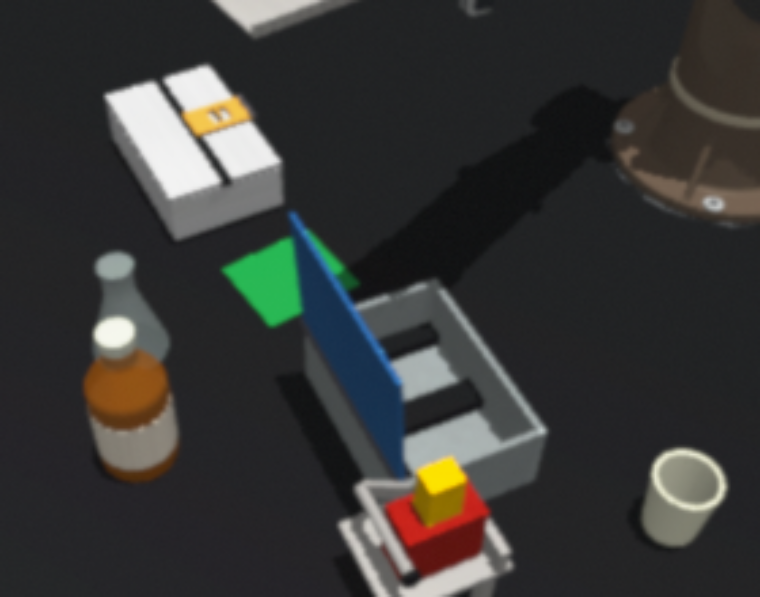

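The hasp lies flat with the catch through its slot (crop about (218,115)), and the prop still stands. Next I take the prop out.

```bash
python3 - <<'E'
from h import *
op=down(-3.5)
jaws.gripper_open()
bot.move_ptp(bw(66,156,310),op)
q=pts(shot('wrist')); 
r=rect(q,(.55,.68),(.25,.38),(.16,.18),'head'); rect(q,(.55,.68),(.25,.38),(.122,.13),'body')
hx,hy=r[0][0]/1000,r[0][1]/1000
a=r[2]; a=(a+45)%90-45; print('ang',a, 'expect',bw(67,156,0))
if abs(a)<10 and np.hypot(hx-bw(67,156,0)[0],hy-bw(67,156,0)[1])<.012:
    bot.servo_line([hx,hy,.22],attitude=down(a),vel=.15); bot.servo_line([hx,hy,.134],vel=.06,guard=10) and print('hit')
    jaws.grab(); s=st(); z=s['position'][2]
    bot.servo_line([hx+.003,hy,z+.034],vel=.06); st()
    d=np.array(bw(-30,156,0))-np.array(bw(67,156,0))
    bot.servo_line([hx+d[0],hy+d[1],z+.034],vel=.06); st()
    bot.servo_line([hx+d[0],hy+d[1],.30],vel=.15)
    m=[.5435,-.0575]
    bot.move_ptp([m[0],m[1],.30],down(5.2-0))
    p=shot('top'); rect(pts(p),(.4,.75),(.0,.27),(.076,.09),'flap')
    p=shot('wrist','w9.png'); st()
E
```

```text
head 785 [610. 293.] [84. 30.] 86.8 z 0.1702
body 1300 [610. 297.] [92. 70.] 86.2 z 0.1242
ang -3.2386627197265625 expect [np.float64(0.6060986036617028), np.float64(0.3236187764049758), 0.0]
```

The check window also took in the flap edge, so nothing was gripped. I'll narrow it.

```bash
python3 - <<'E'
from h import *
q=pts(shot('wrist')); 
r=rect(q,(.55,.68),(.285,.38),(.16,.18),'head'); rect(q,(.55,.68),(.285,.38),(.122,.13),'body')
hx,hy=r[0][0]/1000,r[0][1]/1000
a=r[2]; a=(a+45)%90-45
if abs(a)<10 and np.hypot(hx-bw(67,156,0)[0],hy-bw(67,156,0)[1])<.012:
    bot.servo_line([hx,hy,.22],attitude=down(a),vel=.15); bot.servo_line([hx,hy,.134],vel=.06,guard=10) and print('hit')
    jaws.grab(); s=st(); z=s['position'][2]
    bot.servo_line([hx+.003,hy,z+.034],vel=.06); st()
    d=np.array(bw(-30,156,0))-np.array(bw(67,156,0))
    bot.servo_line([hx+d[0],hy+d[1],z+.034],vel=.06); st()
    bot.servo_line([hx+d[0],hy+d[1],.30],vel=.15)
    bot.move_ptp([.5435,-.0575,.30],down(5.2)); st()
    p=shot('top'); rect(pts(p),(.4,.75),(.0,.27),(.076,.09),'flap')
    p=shot('scene'); cv2.imwrite('pics/s9.png',p['color'][80:330,180:520,::-1])
E
```

```text
head 724 [612. 323.] [24. 29.] 86.2 z 0.1701
body 1286 [611. 323.] [40. 70.] 86.5 z 0.1242
t 83.1 pos [0.6111 0.3235 0.1341] rot [-1.365  1.57  -3.002] F [-3.6 -0.3  3.2] w 0.0294
t 83.8 pos [0.6124 0.3236 0.1668] rot [-1.332  1.566 -2.968] F [-6.7  1.8 -7.8] w 0.0296
t 85.6 pos [0.5152 0.3291 0.1681] rot [2.056 1.571 0.418] F [ 0.3 -0.4 -6.7] w 0.0294
t 88.1 pos [ 0.5437 -0.0558  0.3001] rot [2.672 1.57  1.194] F [-1.3  1.1 -6. ] w 0.0291
flap 4598 [607. 164.] [208. 309.] 83.8 z 0.0826
```

View pics/s9.png

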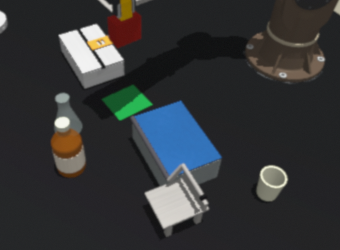

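The flap is shut and the case is still hasped. I'll set the prop down on the mat.

```bash
python3 - <<'E'
from h import *
bot.servo_line([.5437,-.0578,.12],vel=.15)
print(bot.servo_line([.5437,-.0578,.0755],vel=.04,guard=6)); st()
jaws.gripper_open(); bot.servo_line([.5437,-.0578,.26],vel=.12)
bot.move_ptp([.3,-.35,.3],down(0)); bot.pause(.5)
p=shot('top'); q=pts(p)
rect(q,(.48,.61),(-.13,.01),(.1,.125),'head'); rect(q,(.48,.61),(-.13,.01),(.06,.075),'body'); rect(q,(.48,.61),(-.13,.01),(.001,.006),'mat')
p2=shot('scene','s10.png')
for n in 'hasp_tip flask reagent beaker mat prop_grip'.split():
    for pp in(p,p2): print(n,[(np.round(d['xyz'],3).tolist(),round(d['confidence'],2)) for d in models.place_of(n,pp)[:1]])
rect(pts(p2),(.4,.75),(.07,.268),(.078,.09),'flap')
rect(pts(p2),(.49,.64),(-.36,-.165),(.064,.0705),'lid')
cv2.imwrite('pics/a10.png',np.vstack([cv2.resize(p2['color'][60:330,160:520,::-1],(400,300)),cv2.resize(p['color'][120:330,190:540,::-1],(400,240))]))
st()
E
```

```text
True
t 90.5 pos [ 0.5434 -0.0578  0.077 ] rot [-1.619  1.57  -3.099] F [-0.3 -0.9  5.2] w 0.0298
head 134 [541. -58.] [30. 25.] 4.9 z 0.1147
body 277 [540. -58.] [70. 40.] 5.2 z 0.069
mat 1062 [545. -60.] [130. 139.] 0.1 z 0.003
hasp_tip [([0.565, -0.261, 0.071], 0.81)]
hasp_tip [([0.562, -0.261, 0.072], 0.71)]
flask [([0.731, -0.047, -0.002], 0.68)]
flask [([0.731, -0.045, -0.001], 0.65)]
reagent [([0.768, 0.079, -0.004], 0.93)]
reagent [([0.772, 0.08, -0.002], 0.8)]
beaker [([0.386, 0.37, 0.0], 0.79)]
beaker [([0.386, 0.373, 0.002], 0.63)]
mat [([0.541, -0.062, 0.002], 0.91)]
mat [([0.542, -0.06, 0.004], 0.66)]
prop_grip [([0.545, -0.054, 0.09], 0.73)]
prop_grip []
flap 3706 [601. 169.] [298. 198.] 0.0 z 0.0823
lid 1467 [ 562. -262.] [135. 195.] 0.0 z 0.0679
t 95.4 pos [ 0.3  -0.35  0.3 ] rot [ 0.087  1.571 -1.484] F [ 0.3 -0.  -0.5] w 0.0853
```

View pics/a10.png

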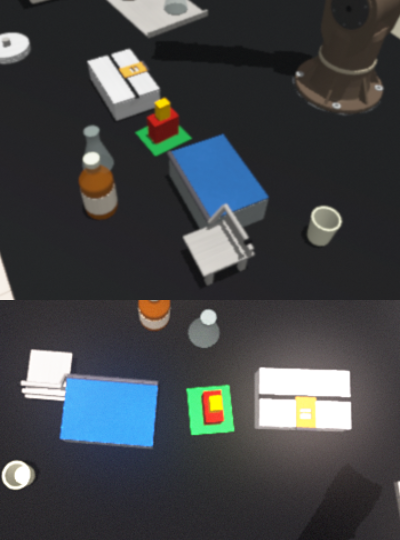

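Everything is in its final place: flap shut, prop upright in the middle of the mat at (163,125), lid hasped at (133,70), and the glassware unmoved. I'll hand it in.

```bash
python3 -c "
from h import *
bot.sign_off()"
```

```text
the job is handed in; nothing more can be done
```

The job is done and handed in; the last reading before hand-in was 95 s of the 210 s allowed.

**What I did:**
- I pushed the flap open with the prop and chocked it on the shelf.
- There were three jars in the bin. One was knocked aside during the run, so I located it again before picking it. All three now stand upright in the case.
- I shut the lid, swung the hasp over its catch, took the prop out so the flap closed, and stood the prop back on its mat.

**Last checks:**
- **Jars:** just before the lid closed, all three showed at cap height in the case. The bin was empty.
- **Case:** the lid top was at 68 mm. The hasp tip was at 72 mm, flat with the catch through its slot.
- **Prop:** upright, within about 3 mm of the mat's centre, apart from one network reading about 8 mm off.
- **Flap:** level.
- **Flask, bottle and beaker:** within 4 mm of their first readings, which is the measuring error.

**Checks that went wrong:**
- My first check of the prop on the shelf also took in the flap edge, so the script stopped before gripping. I narrowed the window and repeated it.
- The last size readings for the mat and flap took in neighbouring surfaces, so I judged those two from height and the pictures instead.

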